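# Load the ring magazine of the bench creaser

## Robot

A 6-joint arm with a two-finger parallel gripper is mounted at the origin on the work surface. World frame = base frame: x ahead of the robot, y to its left, z up, the work surface at z = 0. Lengths are in m, angles in rad, forces in N, time in s.
With the tool pointing down it reaches from about 0.35 to 0.725 m from the base axis. Payload 6 kg.
Tool frame: the origin (TCP) lies between the finger pads; the fingertips stand 8 mm ahead of it and the grasp point (between the pads) lies 11 mm behind it (robot.finger_overhang is the distance from the TCP to the fingertips, in m); z points along the fingers, y is the line along which they close (so a half turn about z gives the same grasp; the last joint's range is limited). The gripper opens to 85 mm and grips with 20 to 120 N. Pads are 22 mm wide; open, the fingers measure 114 mm over their backs; the gripper's body (76 mm by 85 mm) begins 54 mm behind the grasp point. The pads swing forward as they close: fully open they stand 13 mm farther back than shut.
Start: joints at [-0.794, 0.04, 0.085, 0, -1.615, -0.334], TCP at [0.257, -0.542, 0.239] pointing down, gripper open.
Joint ranges: [-2.56, 2.56], [-1.29, 2.01], [-1.08, 1.49], [-3.29, 1.98], [-2.81, -0.18], [-2.99, 2.99]. Speed limits (rad/s): [2.57, 2.57, 3.01, 3.14, 3.14, 3.14].

## Interface

Orientations are given as [roll, pitch, yaw] about the fixed x, y, z axes, in that order (R = Rz(yaw) Ry(pitch) Rx(roll)).
In Python, from plant import robot gives the robot as it stands. The module is installed in compiled form; this text tells all that it offers.
- The arm moves only by the tool servo_tool, never from a script. Its argument "steps" is one flat list of numbers, 4 for each row, row after row: the shift along the tool's x, y, z in mm, then the turn about the tool's z in rad. In form: [x, y, z, yaw, x, y, z, yaw, ...]. A call has 1 to 8 rows; each row is the pose to reach, as a shift and turn from the pose commanded when the call began, along the tool's axes at that moment; what a row does not reach only later rows make up. A row lasts 1/8 s, in which the tool goes at most 62.5 mm and 10.7 degrees, less where a joint would pass 70% of its speed; a pose out of reach is approached as far as the arm can. A call with a gripper value outside its range is refused whole. "fingers" is the opening, from -1 (shut) to 1 (fully open), so that 0 is half open, set as the call begins (left out, the last holds). The fingers move at their own pace and stop on an object; the grip force is fixed at half the most. Time passes only in rows, so rows that repeat a pose let the fingers close. It gives the time, the measured TCP pose, the force, the opening and the grip force at its end, in the units of the state.
- robot.get_state(): the state, without advancing time (a new reading comes with each control period).
- robot.read_camera(name): name is "scene" or "top" or "wrist"; returns the picture (400x640x3 uint8, red, green, blue); there is no depth.
- robot.camera_info(name): a dict with "mtx" (3x3 intrinsics, pixels), "R" (3x3) and "t" (3): a world point X has camera coordinates R X + t. Camera axes: x right, y down, z forward; pixel columns grow to the right and rows downward; lengths in m; the calibration is good to about 2 mm. A picture is of the moment at which its call begins: read the wrist's pose just before it. camera_info takes no time and is no camera call; for the wrist camera it gives the pose at the moment of the call.
- robot.job_done(): hands the job in; it is judged then, once.
The state is a dict: "time_s": time; "joints": joint angles; "dq": joint speeds; "joint_efforts": joint torques, N m; "tool_pos": TCP position; "eef_rot": TCP orientation; "force": force on the tool from outside, world axes, zero at the start; "moment": the same for the moment, N m; "width": opening from 0.0 (shut) to 1.0 (fully open); "grip_force": force on a finger pad.
Only numpy, scipy, OpenCV 4.12 (cv2) and the standard library are available. Lean on these libraries where they do the work, as an engineer would, in place of code of your own. Each camera call takes 0.05 s, during which the arm holds its last target. There are 200 camera calls.

## Task

Load the clear leaning magazine tube of the green bench creaser with the three rings as one column: the steel ring first at the bottom, then the brass one, then the black one on top, each dropped in at the mouth and lying flat on what is below it. Let each ring come to rest in the tube before loading the next, and do not knock over or shift the thread cone, the glass tumbler or the glue pot.

Things in the scene. Friction and masses are not known exactly. Their poses are not given: they have to be found in the camera images.
- steel_centre (a point): Bright grey steel flat ring with a round hole, 60 mm outside diameter, 36 mm hole (wall 12 mm), 26 mm thick, the same on both faces. It starts lying flat on a 3 mm dark grey board sheet fixed to the table. The point is the ring's centre, half-way up (16 mm above the table at the start); z is the ring's axis. About 0.36 kg.
- brass_centre (a point): Yellow brass flat ring with a round hole, 60 mm outside diameter, 36 mm hole (wall 12 mm), 26 mm thick, the same on both faces. It starts lying flat on a 3 mm dark grey board sheet fixed to the table. The point is the ring's centre, half-way up (16 mm above the table at the start); z is the ring's axis. About 0.38 kg.
- black_centre (a point): Black plastic flat ring with a round hole, 60 mm outside diameter, 36 mm hole (wall 12 mm), 26 mm thick, the same on both faces. It starts lying flat on a 3 mm dark grey board sheet fixed to the table. The point is the ring's centre, half-way up (16 mm above the table at the start); z is the ring's axis. About 0.07 kg.
- tube: Clear, slick magazine tube with a yellow flared lip, fixed to the green creaser, leaning 30 degrees from vertical, roughly towards the robot (its own -x is the way it leans, y is level). Origin: centre of the bore's closed floor, 45 mm over the table; z runs up the axis. Bore 63 mm wide up to z = 88 mm, outside 71 mm. Seated rings have their centres at z = 13, 39 and 65 mm.
- tube_mouth (a point): Centre of the tube's mouth, on the axis level with the rim, at z = 96 mm of the tube; axes as the tube's. From z = 88 mm the lip widens the bore from 63 to 72 mm at the rim (79 mm outside). A ring let go square with its lower 12 mm inside the rim slides down by its own weight. The full column ends 18 mm below the rim.
- creaser: Green bench creaser, fixed; foot plate 190 by 130 by 12 mm. Origin at table height, 20 mm behind the tube's floor centre, x away from the tube's mouth. Its housing, 130 mm wide and up to 137 mm high, stands at x = 25 to 100 mm, behind the tube.
- cone_centre (a point): Bystander: thread cone, cream, on a green disc foot 76 mm in diameter and 12 mm high, tapering from 68 mm to 40 mm at the top, 147 mm high in all. Stands on the board sheet. The point is on its axis, 73 mm above its foot.
- tumbler_centre (a point): Bystander: glass tumbler, 60 mm diameter at the rim, 85 mm high, standing on the board sheet. The point is on its axis, half-way up.
- gluepot_centre (a point): Bystander: glue pot, round jar with a red cap, 60 mm diameter, 85 mm high, standing on a board sheet. The point is on its axis, half-way up.

How it is judged:
On the way, in this order (a step that is already met when the one before it is completed fails the run):
1. the steel ring lies flat at the bottom of the tube (z of steel_centre in the frame of tube between 0.009 and 0.017 m and x of steel_centre in the frame of tube between -0.005 and 0.005 m and y of steel_centre in the frame of tube between -0.005 and 0.005 m and angle between the z axis of steel_centre and the z axis of tube, either way round below 0.12 rad and contact force between ring_steel and the fingers below 0.1 N and linear speed of ring_steel below 0.02 m/s), for 0.15 s.
2. the brass ring lies flat on the steel ring in the tube (z of brass_centre in the frame of tube between 0.035 and 0.043 m and x of brass_centre in the frame of tube between -0.005 and 0.005 m and y of brass_centre in the frame of tube between -0.005 and 0.005 m and angle between the z axis of brass_centre and the z axis of tube, either way round below 0.12 rad and contact force between ring_brass and the fingers below 0.1 N and linear speed of ring_brass below 0.02 m/s), for 0.15 s.
3. the black ring lies flat on the brass ring in the tube (z of black_centre in the frame of tube between 0.061 and 0.069 m and x of black_centre in the frame of tube between -0.005 and 0.005 m and y of black_centre in the frame of tube between -0.005 and 0.005 m and angle between the z axis of black_centre and the z axis of tube, either way round below 0.12 rad and contact force between ring_black and the fingers below 0.1 N and linear speed of ring_black below 0.02 m/s), for 0.15 s.
At the end, for the whole second after the job is handed in: From the bottom, steel, brass and black ring lie in the tube, each within 4 mm of its height, 5 mm of the axis and 7 degrees of square, released and at rest; thread cone, tumbler and glue pot stand upright (within 6 degrees), within 20 mm of where they began (all of step 1 and all of step 2 and all of step 3 and angle between each of cone_centre, tumbler_centre, gluepot_centre's own z axis and vertical below 0.1 rad and distance of each of cone_centre, tumbler_centre, gluepot_centre from where it was at the start of the episode below 0.02 m); the robot touches nothing.
It fails at once if the thread cone is knocked over or pushed away (angle between cone_centre's own z axis and vertical above 0.35 rad or distance of cone_centre from where it was at the start of the episode above 0.03 m).
It fails at once if the glass tumbler is knocked over or pushed away (angle between tumbler_centre's own z axis and vertical above 0.35 rad or distance of tumbler_centre from where it was at the start of the episode above 0.03 m).
It fails at once if the glue pot is knocked over or pushed away (angle between gluepot_centre's own z axis and vertical above 0.35 rad or distance of gluepot_centre from where it was at the start of the episode above 0.03 m).
It also fails if it takes over 72 s, if anything falls off the work surface, if the arm or the gripper's body presses on something with over 40 N, if the wrist force passes 120 N, or if a joint passes its speed limit or range.

## Working session

There is one attempt and no reset: what is moved stays moved. The work goes in short steps, Python scripts to look and compute and a tool call to move; the robot and the scene stay as the last step left them, time stands still between calls to the robot, and variables do not carry over. Pictures are saved under pics/ and viewed, at most 10 in all, crops included, and the job is handed in when it is done.

Besides the shell and the picture viewer there is one more tool, called after "Call:" as name(argument=value, ...) on one line, values as JSON. servo_tool: Moves the arm, as the interface text tells. Its arguments: {"type":"object","properties":{"steps":{"type":"array","items":{"type":"number"}},"fingers":{"type":"number"}},"required":["steps"]}

```bash
mkdir -p pics
cat > h.py <<'E'
import numpy as np, cv2
from plant import robot
def snap(cam,fn=None):
    i=robot.camera_info(cam); im=robot.read_camera(cam)
    if fn: cv2.imwrite(fn,im[:,:,::-1])
    return im,i
def ray(i,u,v):
    d=i["R"].T@np.linalg.inv(i["mtx"])@np.array([u,v,1.]); c=-i["R"].T@i["t"]; return c,d
def atz(i,u,v,z):
    c,d=ray(i,u,v); return c+d*(z-c[2])/d[2]
def proj(i,X):
    p=i["mtx"]@(i["R"]@np.asarray(X,float)+i["t"]); return p[:2]/p[2]
E
python3 - <<'E'
from h import *
np.set_printoptions(precision=3,suppress=True)
for c in("top","scene","wrist"):
    im,i=snap(c,f"pics/{c}0.png"); print(c,-i["R"].T@i["t"],i["R"][2],i["mtx"][0,0])
s=robot.get_state(); print(s); print(robot.finger_overhang)
E
```

```text
top [0.407 0.001 1.497] [ 0.081  0.001 -0.997] 509.2787694388867
scene [ 0.845 -0.459  0.966] [-0.325  0.428 -0.843] 445.0339755494948
wrist [ 0.185 -0.576  0.372] [ 0.282  0.135 -0.95 ] 312.0464302606634
{'time_s': 0.15, 'joints': array([-0.794,  0.041,  0.084, -0.   , -1.615, -0.334]), 'dq': array([ 0.001, -0.001,  0.003,  0.001,  0.002, -0.001]), 'joint_efforts': array([ -0.003, -36.862,  34.769,   6.936,  -0.004,   0.   ]), 'tool_pos': array([ 0.257, -0.542,  0.239]), 'eef_rot': array([ 3.14 , -0.   , -2.699]), 'force': array([-0.337, -0.033, -0.462]), 'moment': array([-0.045,  0.01 ,  0.007]), 'grip_force': 0.0, 'width': 0.9975752049978092}
0.008
```

View pics/top0.png

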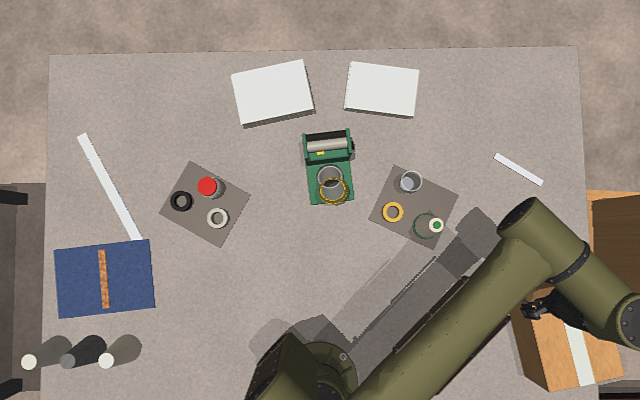

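View pics/scene0.png

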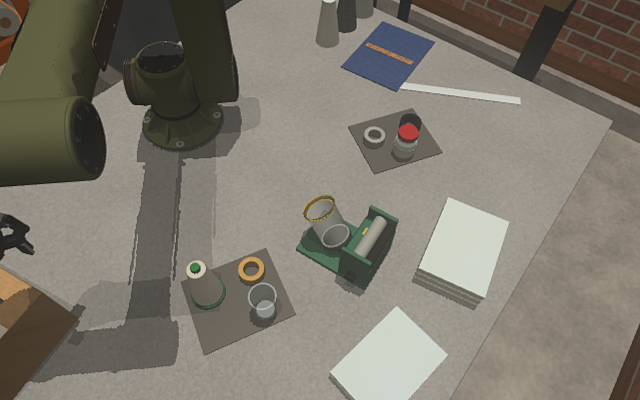

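Run:
```python
from h import *
np.set_printoptions(precision=4,suppress=True)
im=cv2.imread("pics/top0.png"); i=robot.camera_info("top")
for n,u,v,z in [("black",181,201,.029),("steel",218,218,.029),("glue",207,187,.088),("brass",393,212,.029),("cone",436,225,.15),("tumb",411,181,.088),("mouth",333,191,.128)]:
    print(n,atz(i,u,v,z))
big=lambda x:cv2.resize(im[125:250,x:x+66],None,fx=4,fy=4,interpolation=cv2.INTER_CUBIC)
cv2.imwrite("pics/crop0.png",np.hstack([big(165),big(298),big(375)]))
```

```text
black [0.5189 0.39   0.029 ]
steel [0.4681 0.2829 0.029 ]
glue [0.5523 0.3022 0.088 ]
brass [ 0.4776 -0.2218  0.029 ]
cone [ 0.4357 -0.3159  0.15  ]
tumb [ 0.5602 -0.2653  0.088 ]
mouth [ 0.532  -0.0465  0.128 ]
```

View pics/crop0.png

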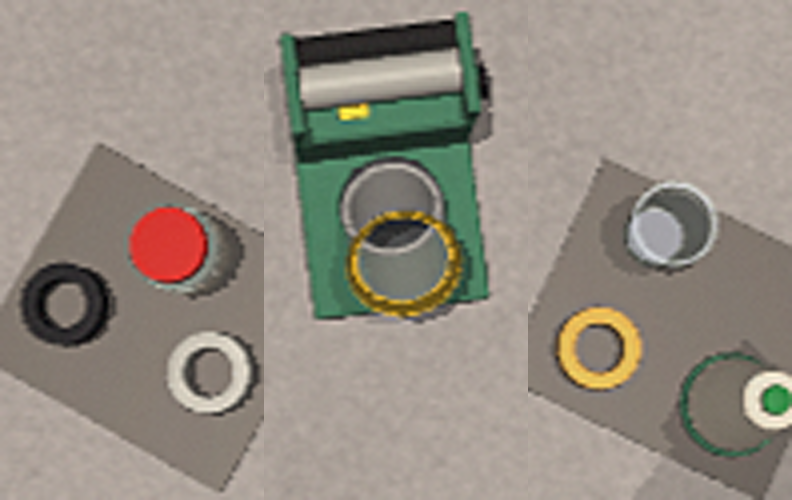

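Run:
```python
from h import *
np.set_printoptions(precision=4,suppress=True)
i=robot.camera_info("top")
for n,u,v,z in [("black",181.4,200.6,.029),("steel",217.4,217.8,.029),("glue",207,185.9,.088),("brass",392.6,211.6,.029),("conetop",436.4,224.4,.15),("conefoot",425.6,225.4,.015),("tumb",411.1,180.9,.088),("mouth",332.9,190.4,.128),("footL",(298-264)/4+298,125+150/4,.012),("footLn",(315-264)/4+298,125+318/4,.012),("footR",(488-264)/4+298,125+298/4,.012)]:
    print(n,atz(i,u,v,z)[:2])
```

```text
black [0.5201 0.3888]
steel [0.4687 0.2847]
glue [0.5554 0.3022]
brass [ 0.4788 -0.2207]
conetop [ 0.4372 -0.317 ]
conefoot [ 0.4379 -0.3175]
tumb [ 0.5605 -0.2656]
mouth [ 0.5337 -0.0463]
footL [0.628  0.0258]
footLn [0.5041 0.0152]
footR [ 0.5168 -0.1115]
```

Call:
servo_tool(steps=[-60,75,0,0,-105,125,0,0,-145,175,0,0,-185,222,0,0,-224,270,0,0,-263,317,0,0,-300,362,0,0,-300,362,0,0], fingers=0.41)

```text
time_s: 1.15
tool_pos: [0.3732, -0.0839, 0.2392]
eef_rot: [3.141, 0.001, -2.696]
force: [-0.1, -0.0, 0.5]
width: 0.707
grip_force: 0.0
```

Run:
```python
from h import *
snap("wrist","pics/w1.png"); s=robot.get_state(); print(s["time_s"],s["tool_pos"],s["eef_rot"],s["width"],s["joints"])
```

```text
1.2 [ 0.37375831 -0.08212525  0.23889926] [ 3.14024212e+00  1.06901363e-03 -2.69475953e+00] 0.7049251229150806 [ 3.21436863e-01 -5.70828607e-01 -4.11300793e-01 -1.49237174e-03
 -1.72943226e+00 -1.44563575e+00]
```

View pics/w1.png

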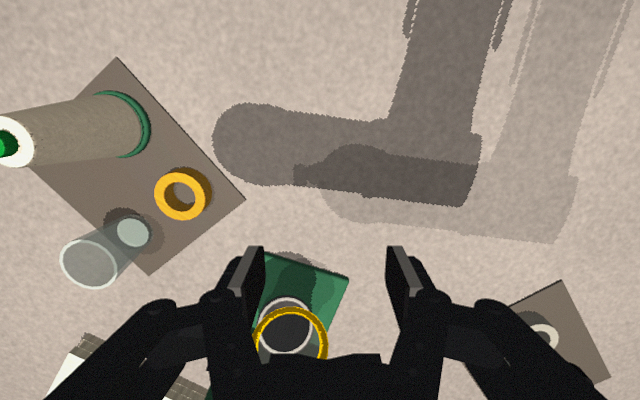

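Run:
```python
from h import *
from scipy.spatial.transform import Rotation as Ro
i=robot.camera_info("wrist"); s=robot.get_state(); R=Ro.from_euler("xyz",s["eef_rot"]).as_matrix()
for u,v in [(263,247),(388,247),(247,247),(405,247)]:
    c,d=ray(i,u,v); c=R.T@(c-s["tool_pos"]); d=R.T@d
    print([np.round(1000*(c+d*(x-c[0])/d[0]),1) for x in (.011,.0)])
print(c)
# mouth
for p in [(291,336),(291,338)]: print(atz(i,*p,.128))
```

```text
[array([ 11. , -29.1,  -2.7]), array([  0. , -33.7,  18.2])]
[array([11. , 29.5, -2.7]), array([-0. , 34.2, 18.2])]
[array([ 11. , -36.6,  -2.7]), array([  0. , -42.4,  18.2])]
[array([11. , 37.5, -2.7]), array([ 0. , 43.5, 18.2])]
[ 8.01010814e-02 -4.82299052e-05 -1.34084776e-01]
[ 0.51904512 -0.04901363  0.128     ]
[ 0.52125809 -0.04804551  0.128     ]
```

Call:
servo_tool(steps=[-20,36,38,0.06,-40,72,76,0.12,-60,109,114,0.18,-81,145,152,0.24,-102,182,190,0.3,-122,219,220,0.345,-122,219,229,0.345,-122,219,229,0.345])

```text
time_s: 2.2
tool_pos: [0.3891, 0.1631, 0.0097]
eef_rot: [-3.14, -0.001, -3.043]
force: [1.6, 0.5, -0.1]
width: 0.707
grip_force: 0.0
```

Call:
servo_tool(steps=[0,0,1.5,0,0,0,3,0,0,0,4,0,0,0,4,0])

```text
time_s: 2.7
tool_pos: [0.3895, 0.1636, 0.0065]
eef_rot: [3.141, 0.0, -3.044]
force: [0.4, -0.1, -0.3]
width: 0.707
grip_force: 0.0
```

Call:
servo_tool(steps=[0,0,1.5,0,0,0,3,0,0,0,3,0])

```text
time_s: 3.08
tool_pos: [0.3894, 0.1636, 0.0032]
eef_rot: [-3.141, -0.0, -3.044]
force: [0.5, -0.2, 0.2]
width: 0.705
grip_force: 0.0
```

Call:
servo_tool(steps=[0,0,1,0,0,0,2,0,0,0,2,0])

```text
time_s: 3.45
tool_pos: [0.3895, 0.1638, 0.0029]
eef_rot: [-3.141, 0.0, -3.043]
force: [-8.6, -2.0, 13.1]
width: 0.699
grip_force: 6.4
```

Call:
servo_tool(steps=[0,0,-50,0,-30,40,-90,0,-70,80,-90,0,-91,112,-90,0,-91,112,-80,0,-91,112,-80,0,-91,112,-80,0], fingers=0.75)

```text
time_s: 4.32
tool_pos: [0.4689, 0.2834, 0.0816]
eef_rot: [3.141, 0.0, -3.044]
force: [0.2, 0.1, 0.1]
width: 0.877
grip_force: 0.0
```

Run:
```python
from h import *
snap("wrist","pics/w2.png"); s=robot.get_state(); i=robot.camera_info("wrist"); print(s["time_s"],s["tool_pos"],s["eef_rot"],s["width"],s["joints"][5]); np.savez("w2.npz",**i)
```

```text
4.375 [0.46900735 0.28359987 0.08199227] [ 3.14090136e+00  7.92146277e-04 -3.04400534e+00] 0.8750014841907509 -2.3838376956452367
```

View pics/w2.png

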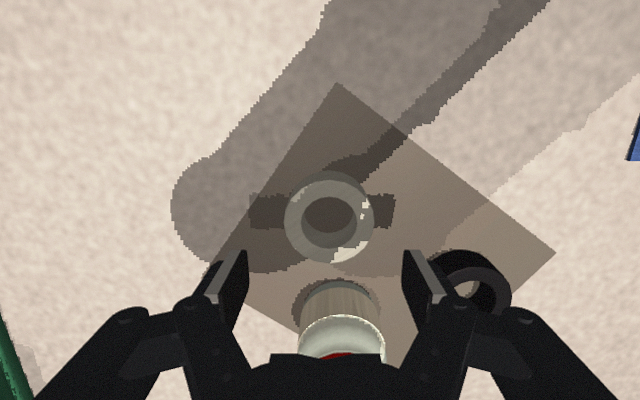

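Run:
```python
from h import *
i=dict(np.load("w2.npz"))
for v in (180,221,263): print(atz(i,329.5,v,.029))
print(atz(i,285,218,.029),atz(i,374,218,.029))
X=np.array([.4687,.2847,.029])
t=np.linspace(0,6.28,200); e=np.array([proj(i,X+[.03*np.cos(a),.03*np.sin(a),0]) for a in t]); print(e.min(0),e.max(0))
e=np.array([proj(i,X+[.018*np.cos(a),.018*np.sin(a),0]) for a in t]); print(e.min(0),e.max(0))
```

```text
[0.44079519 0.28374225 0.029     ]
[0.46824994 0.28654843 0.029     ]
[0.49903923 0.28969543 0.029     ]
[0.46894539 0.25768046 0.029     ] [0.46337058 0.31499234 0.029     ]
[280.35058461 176.68036803] [372.84411397 262.11817925]
[298.87080576 195.07386884] [354.32752823 246.26574884]
```

Call:
servo_tool(steps=[-1,2,30,0,-1,2,54,0,-1,2,57,0,-1,2,57,0])

```text
time_s: 4.88
tool_pos: [0.4703, 0.2862, 0.0256]
eef_rot: [3.141, 0.001, -3.044]
force: [0.5, 0.1, 0.5]
width: 0.878
grip_force: 0.0
```

Call:
servo_tool(steps=[0,0,0,0,0,0,0,0,0,0,0,0,0,0,0,0,0,0,0,0], fingers=-1)

```text
time_s: 5.5
tool_pos: [0.4708, 0.2865, 0.0269]
eef_rot: [3.141, 0.003, -3.043]
force: [-2.8, -1.7, 6.3]
width: 0.664
grip_force: 62.1
```

Call:
servo_tool(steps=[0,0,-30,0,0,0,-80,0,0,0,-135,0,0,0,-175,0,0,0,-175,0])

```text
time_s: 6.12
tool_pos: [0.4709, 0.287, 0.2037]
eef_rot: [3.137, 0.005, -3.044]
force: [0.1, 1.1, -4.3]
width: 0.658
grip_force: 65.4
```

Run:
```python
from h import *
snap("wrist","pics/w3.png"); s=robot.get_state(); i=robot.camera_info("wrist"); print(s["time_s"],s["tool_pos"],s["eef_rot"],s["width"],s["force"],s["moment"]); np.savez("w3.npz",**i)
```

```text
6.175 [0.46991277 0.28660149 0.20047552] [ 3.13901267e+00  1.19546179e-03 -3.04380831e+00] 0.6596090495980064 [-0.60069401 -0.09694577 -5.19310894] [ 0.02785488  0.05108645 -0.05170248]
```

View pics/w3.png

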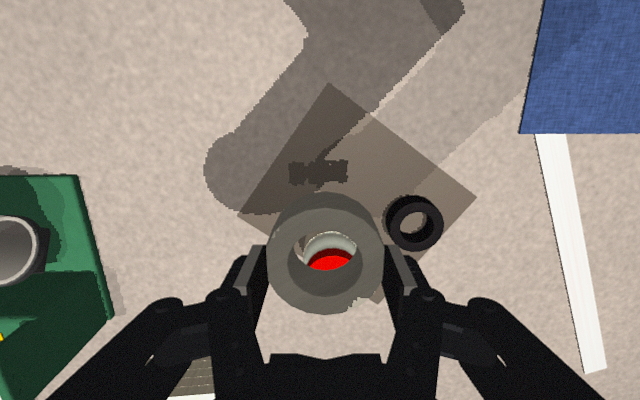

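Run:
```python
from h import *
from scipy.spatial.transform import Rotation as Ro
i=dict(np.load("w3.npz")); R=Ro.from_euler("xyz",[3.139,.0012,-3.0438]).as_matrix(); p=np.array([.46991,.2866,.20048])
c,_=ray(i,0,0)
for z in(-.005,-.003,0,.002):
  o=[]
  for u,v in [(325,313),(328,297),(267,255),(384,255),(328,231)]:
    c,d=ray(i,u,v); c=R.T@(c-p); d=R.T@d; o.append(np.round(1000*(c+d*(z-c[2])/d[2]),1)[:2])
  print(z,o)
```

```text
-0.005 [array([-24.4,   0. ]), array([-15. ,   1.5]), array([  8.1, -26.9]), array([ 8. , 27.5]), array([20.3,  1.4])]
-0.003 [array([-26.,   0.]), array([-16.5,   1.5]), array([  6.9, -27.3]), array([ 6.9, 27.9]), array([19.3,  1.4])]
0 [array([-28.5,   0. ]), array([-18.7,   1.6]), array([  5.3, -28. ]), array([ 5.2, 28.6]), array([18. ,  1.5])]
0.002 [array([-30.1,   0. ]), array([-20.2,   1.6]), array([  4.2, -28.4]), array([ 4.1, 29. ]), array([17. ,  1.5])]
```

Call:
servo_tool(steps=[-8,-45,-20,0,-16,-95,-35,0,-28,-150,-35,0,-38,-200,-35,0,-42,-232,-35,0,-42,-232,-35,0,-42,-232,-35,0])

```text
time_s: 7.05
tool_pos: [0.5337, 0.0596, 0.2326]
eef_rot: [3.142, -0.003, -3.044]
force: [0.6, 0.5, -3.9]
width: 0.657
grip_force: 65.6
```

Run:
```python
from h import *
im,i=snap("wrist"); s=robot.get_state(); print(s["time_s"],s["tool_pos"],s["eef_rot"]); np.savez("w4.npz",**i)
im2,i2=snap("top"); 
a=cv2.resize(im[60:360,0:300],None,fx=1.8,fy=1.8,interpolation=cv2.INTER_CUBIC)[:,:,::-1]
cv2.imwrite("pics/w4.png",a)
```

```text
7.1 [0.53382779 0.05997434 0.23298567] [ 3.14146123e+00 -2.07112357e-03 -3.04315557e+00]
```

View pics/w4.png

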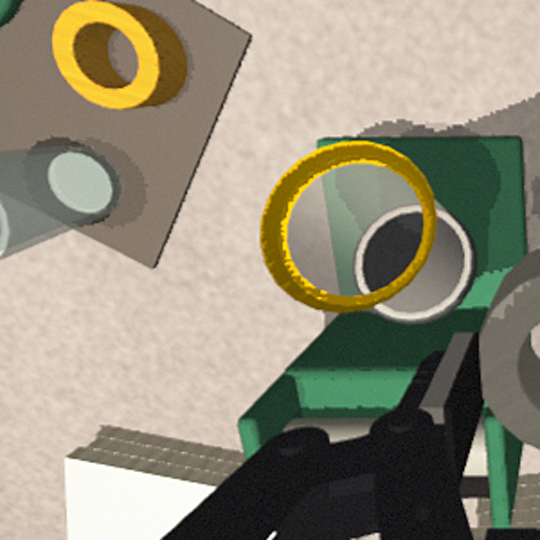

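Run:
```python
from h import *
from scipy.optimize import least_squares
i=dict(np.load("w4.npz"))
a=atz(i,318/1.8,60+140/1.8,.012);b=atz(i,522/1.8,60+137/1.8,.012);d=a-b;print(a,b,np.linalg.norm(d),"yaw",np.arctan2(d[0],-d[1]))
e=b+(a-b)/2; print("mid near edge",e)
im=cv2.imread("pics/w4.png"); h=cv2.cvtColor(im,cv2.COLOR_BGR2HSV)
m=cv2.inRange(h,(20,120,60),(35,255,255)); m[:125]=0; m[330:]=0; m[:,:245]=0; m[:,455:]=0
P=cv2.convexHull(np.argwhere(m)[:,::-1].astype(np.int32))[:,0]/1.8+[0,60]
print(P.min(0),P.max(0),len(P))
def circ(x,y,yaw,r,z=.1281):
    t=np.linspace(0,2*np.pi,720); xt=np.array([np.cos(yaw)*.866,np.sin(yaw)*.866,.5]); yt=np.array([-np.sin(yaw),np.cos(yaw),0])
    return np.array([proj(i,np.array([x,y,z])+r*(np.cos(q)*xt+np.sin(q)*yt)) for q in t])
def f(p,yaw): 
    c=circ(p[0],p[1],yaw,.0395,*p[2:]); D=P[:,None]-c[None]; n=np.hypot(*D.transpose(2,0,1)); k=n.argmin(1)
    cc=c.mean(0); return np.hypot(*(P-cc).T)-np.hypot(*(c[k]-cc).T)
for x0 in ([.533,-.047],[.533,-.047,.128]):
  r=least_squares(f,x0,args=(.1,),diff_step=1e-3,loss="soft_l1"); print(r.x,np.sqrt(np.mean(r.fun**2)))
```

```text
[ 0.51865647 -0.10999779  0.012     ] [0.50437338 0.01725446 0.012     ] 0.128051333555477 yaw 0.11177453578368332
mid near edge [ 0.51151492 -0.04637166  0.012     ]
[144.44444444 137.77777778] [242.77777778 233.88888889] 52
[ 0.53326735 -0.04542272] 0.4640420827289701
[ 0.53391156 -0.04627553  0.12601624] 0.20133678647951805
```

Call:
servo_tool(steps=[1,-40,0,0,2,-80,20,0,2,-105,50,0,2,-105,50,0,2,-105,50,0])

```text
time_s: 7.78
tool_pos: [0.5429, -0.0446, 0.1849]
eef_rot: [-3.141, 0.001, -3.043]
force: [0.1, -0.3, -4.0]
width: 0.664
grip_force: 65.9
```

Call:
servo_tool(steps=[0,0,6,0,0,0,12,0,2,0,15,0,4,0,17.5,0,4,0,17.5,0])

```text
time_s: 8.4
tool_pos: [0.5394, -0.0457, 0.1683]
eef_rot: [-3.141, 0.003, -3.044]
force: [1.9, 0.2, 3.2]
width: 0.662
grip_force: 66.5
```

Call:
servo_tool(steps=[2,0,3,0,3,0,5.5,0,4,0,9,0,5,0,12,0,5,0,15,0,5,0,15,0])

```text
time_s: 9.15
tool_pos: [0.5325, -0.0472, 0.1535]
eef_rot: [-3.14, -0.002, -3.044]
force: [-8.8, 0.5, 9.8]
width: 0.66
grip_force: 75.8
```

Run:
```python
from h import *
im,i=snap("wrist"); s=robot.get_state(); print(s["time_s"],s["tool_pos"],s["eef_rot"],s["force"],s["moment"])
im2,i2=snap("scene"); 
u,v=proj(i2,[.53,-.05,.15]).astype(int); print(u,v)
b=cv2.resize(im2[v-50:v+50,u-50:u+50],(400,400),interpolation=cv2.INTER_CUBIC)
a=cv2.resize(im[130:330,220:420],(400,400))
cv2.imwrite("pics/w5.png",np.hstack([a,b])[:,:,::-1])
```

```text
9.2 [ 0.53245386 -0.047186    0.15356083] [-3.14013468e+00 -1.79399265e-03 -3.04420532e+00] [-8.84949266 -0.0509408   9.78765355] [ 0.12013428  2.67816788 -0.12870301]
315 202
```

View pics/w5.png

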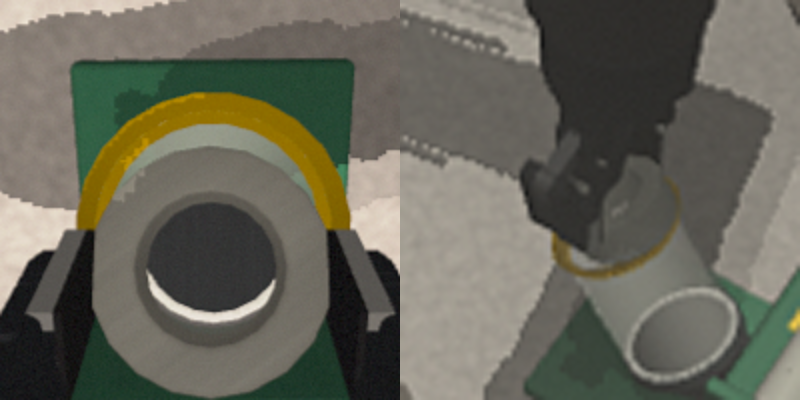

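Call:
servo_tool(steps=[3.5,0.5,1,0,9,1,4,0,9,1,4.5,0,7.5,1,7.5,0,6,1,10.5,0,6,1,10.5,0])

```text
time_s: 10.0
tool_pos: [0.5275, -0.0459, 0.1406]
eef_rot: [-3.141, -0.001, -3.044]
force: [0.9, -0.9, -3.5]
width: 0.657
grip_force: 74.0
```

Run:
```python
from h import *
im,i=snap("wrist"); s=robot.get_state(); print(s["time_s"],s["tool_pos"],s["eef_rot"],s["force"],s["moment"])
im2,i2=snap("scene")
b=cv2.resize(im2[152:252,265:365],(400,400),interpolation=cv2.INTER_CUBIC)
a=cv2.resize(im[130:330,220:420],(400,400))
cv2.imwrite("pics/w6.png",np.hstack([a,b])[:,:,::-1])
```

```text
10.05 [ 0.52752926 -0.04587529  0.14087084] [-3.14151863e+00 -8.58492554e-04 -3.04385016e+00] [-0.03046535  0.08063292 -3.39261622] [-0.03934582  0.05607429  0.00415692]
```

View pics/w6.png

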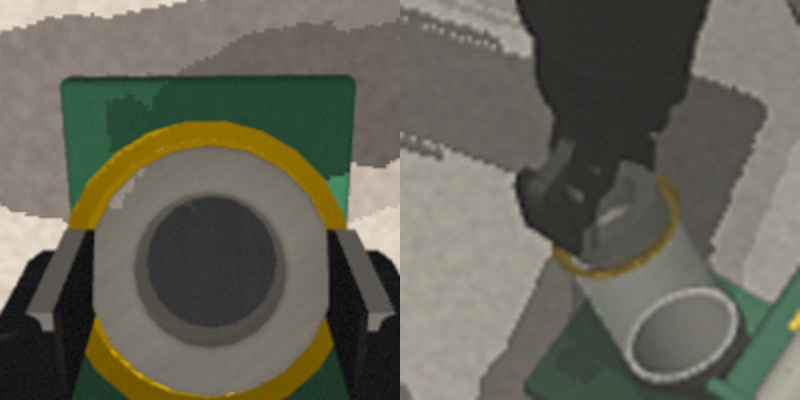

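Call:
servo_tool(steps=[-1,0,2,0,-2,0,3.5,0,-2,0,3.5,0])

```text
time_s: 10.48
tool_pos: [0.5295, -0.0457, 0.1376]
eef_rot: [3.142, -0.0, -3.044]
force: [-0.1, 0.8, -3.3]
width: 0.658
grip_force: 74.0
```

Call:
servo_tool(steps=[0,0,0,0,0,0,0,0,0,0,0,0,0,0,0,0,0,0,-40,0,0,0,-90,0,0,0,-90,0,0,0,-90,0], fingers=0.8)

```text
time_s: 11.48
tool_pos: [0.5295, -0.0455, 0.2274]
eef_rot: [3.141, -0.0, -3.044]
force: [-1.2, -0.2, -0.9]
width: 0.9
grip_force: 0.0
```

Run:
```python
from h import *
im,i=snap("wrist"); im2,i2=snap("scene"); im3,i3=snap("top"); s=robot.get_state(); print(s["time_s"],s["tool_pos"],s["eef_rot"],s["force"])
cv2.imwrite("pics/w7a.png",im[:,:,::-1]);cv2.imwrite("pics/w7b.png",im2[:,:,::-1]);cv2.imwrite("pics/w7c.png",im3[:,:,::-1])
# brightness along tube axis in scene and steel at positions
m=np.array([.5335,-.046,.1281]); zt=np.array([-.5*.9945,-.5*.105,.866])
for zz in (13,26,39,52,65,78):
    p=proj(i2,m+zt*(zz-96)/1000+np.array([0,0,0])); q=proj(i,m+zt*(zz-96)/1000); g=lambda I,p:I[int(p[1]),int(p[0])] if 0<=p[1]<400 and 0<=p[0]<640 else None
    print(zz,p.round(),g(im2,p),q.round(),g(im,q))
```

```text
11.625 [ 0.52911194 -0.045655    0.22644794] [-3.14157621e+00 -2.19397547e-03 -3.04375105e+00] [-0.41461488 -0.07314705  0.47158214]
13 [333. 232.] [109 107 100] [324. 217.] [44 42 45]
26 [330. 228.] [119 118 110] [324. 215.] [46 45 43]
39 [328. 224.] [119 119 110] [324. 214.] [47 42 47]
52 [326. 221.] [129 130 121] [324. 212.] [40 43 43]
65 [324. 217.] [88 78 50] [324. 209.] [45 44 43]
78 [321. 213.] [120 119 110] [324. 207.] [50 44 49]
```

```bash
cat > chk.py <<'E'
from h import *
import sys
def check(im,i,zs):
    m=np.array([.5335,-.046,.1281]); zt=np.array([-.4973,-.0525,.866]); yt=np.array([-.105,.9945,0])
    for zz in zs:
        c=m+zt*(zz-96)/1000
        print("top at",zz,"hole u",proj(i,c-yt*.018).round(1),proj(i,c+yt*.018).round(1),"outer",proj(i,c-yt*.03)[0].round(1),proj(i,c+yt*.03)[0].round(1))
    c=proj(i,m+zt*(zs[0]-96)/1000); r=int(c[1]); print(r,"row:",[(u,*im[r,u].tolist()) for u in range(int(c[0])-60,int(c[0])+61,3)])
if __name__=="__main__":
    i=robot.camera_info("wrist"); check(cv2.imread(sys.argv[1])[:,:,::-1],i,[float(a) for a in sys.argv[2:]])
E
python3 chk.py pics/w7a.png 26 52 78 102
```

```text
top at 26.0 hole u [306.6 216.7] [342.2 216.4] outer 294.7 354.0
top at 52.0 hole u [304.9 212.8] [343.6 212.6] outer 292.0 356.5
top at 78.0 hole u [302.8 208.3] [345.3 208. ] outer 288.7 359.4
top at 102.0 hole u [300.6 203.2] [347.1 202.9] outer 285.1 362.6
216 row: [(264, 209, 195, 181), (267, 212, 198, 184), (270, 225, 203, 187), (273, 77, 144, 103), (276, 108, 94, 18), (279, 109, 85, 0), (282, 132, 104, 0), (285, 143, 110, 0), (288, 95, 118, 103), (291, 91, 89, 84), (294, 208, 198, 187), (297, 106, 101, 93), (300, 108, 105, 93), (303, 108, 104, 94), (306, 94, 90, 83), (309, 45, 43, 44), (312, 45, 46, 44), (315, 46, 45, 44), (318, 44, 43, 43), (321, 51, 47, 45), (324, 46, 43, 40), (327, 47, 47, 48), (330, 46, 46, 45), (333, 49, 45, 46), (336, 47, 45, 44), (339, 47, 45, 47), (342, 92, 88, 80), (345, 102, 100, 90), (348, 103, 101, 90), (351, 101, 94, 87), (354, 193, 184, 171), (357, 90, 84, 80), (360, 132, 111, 39), (363, 145, 112, 0), (366, 114, 85, 0), (369, 114, 87, 0), (372, 71, 140, 99), (375, 73, 143, 101), (378, 189, 176, 163), (381, 215, 199, 183), (384, 201, 186, 172)]
```

Call:
servo_tool(steps=[22,-57,0,0,45,-114,0,0,67,-165,20,0,67,-169,75,0,67,-169,130,0,67,-169,145,0,67,-169,145,0], fingers=0.75)

```text
time_s: 12.5
tool_pos: [0.4793, -0.2205, 0.083]
eef_rot: [-3.141, -0.001, -3.043]
force: [0.3, -0.8, 0.8]
width: 0.873
grip_force: 0.0
```

```bash
cat > ring.py <<'E'
from h import *
from scipy.optimize import least_squares
def fit(kind):
    i=robot.camera_info("wrist"); s=robot.get_state(); im=robot.read_camera("wrist"); cv2.imwrite(f"pics/hov_{kind}.png",im[:,:,::-1])
    h=cv2.cvtColor(np.ascontiguousarray(im),cv2.COLOR_RGB2HSV)
    m=cv2.inRange(h,(15,110,50),(35,255,255)) if kind=="brass" else (im.max(2)<70).astype(np.uint8)*255
    m[:120]=0; m[275:]=0; m[:,:255]=0; m[:,400:]=0
    n,l,st,ce=cv2.connectedComponentsWithStats(m); k=1+st[1:,4].argmax(); print(st[k],ce[k],s["time_s"],s["tool_pos"],s["eef_rot"])
    # fit outline of the whole cylinder: hull
    P=cv2.convexHull(np.argwhere(l==k)[:,::-1].astype(np.int32))[:,0].astype(np.float32)
    t=np.linspace(0,2*np.pi,120)
    def f(p):
        Q=np.array([proj(i,[p[0]+.03*np.cos(a),p[1]+.03*np.sin(a),z]) for a in t for z in(.003,.029)],np.float32)
        H=cv2.convexHull(Q); return np.array([cv2.pointPolygonTest(H,(float(a),float(b)),True) for a,b in P])
    r=least_squares(f,s["tool_pos"][:2],diff_step=1e-3,loss="soft_l1"); print("ring",r.x,np.abs(r.fun).mean())
E
python3 -c "
from ring import *; fit('brass')"
```

```text
[ 278  168   91   93 5244] [323.11079329 215.19641495] 12.5 [ 0.4792826  -0.220501    0.08296304] [-3.14103884e+00 -1.34637150e-03 -3.04331172e+00]
ring [ 0.47857855 -0.22186251] 0.8821743452597142
```

Call:
servo_tool(steps=[0,-1.5,30,0,0,-1.5,54,0,0,-1.5,58.5,0,0,-1.5,58.5,0])

```text
time_s: 13.05
tool_pos: [0.4808, -0.2221, 0.0264]
eef_rot: [-3.14, 0.002, -3.043]
force: [0.9, 0.3, 0.6]
width: 0.873
grip_force: 0.0
```

Call:
servo_tool(steps=[0,0,0,0,0,0,0,0,0,0,0,0,0,0,0,0,0,0,0,0], fingers=-1)

```text
time_s: 13.68
tool_pos: [0.481, -0.2221, 0.0271]
eef_rot: [-3.14, 0.004, -3.043]
force: [-0.5, 2.1, 5.6]
width: 0.664
grip_force: 62.6
```

Call:
servo_tool(steps=[0,0,-30,0,0,0,-80,0,0,0,-135,0,0,0,-175,0,0,0,-175,0])

```text
time_s: 14.3
tool_pos: [0.4809, -0.2223, 0.204]
eef_rot: [-3.14, 0.007, -3.044]
force: [-0.2, 0.1, -4.7]
width: 0.661
grip_force: 65.3
```

Call:
servo_tool(steps=[-25,52,0,0,-50,104,0,0,-75,155,0,0,-80,170,10,0,-80,170,18,0,-80,170,18,0,-80,170,18,0])

```text
time_s: 15.18
tool_pos: [0.5423, -0.046, 0.1815]
eef_rot: [-3.141, 0.0, -3.045]
force: [-1.0, 0.1, -3.2]
width: 0.659
grip_force: 65.4
```

Call:
servo_tool(steps=[-1,1,6,0,-1,1,10.5,0,1,1,13,0,3,1,16,0,5,1,18.5,0,6.5,1,21.5,0,8,1,25,0,8.5,1,28.5,0])

```text
time_s: 16.18
tool_pos: [0.5342, -0.0449, 0.1562]
eef_rot: [-3.141, 0.003, -3.043]
force: [-7.3, 0.8, 13.6]
width: 0.66
grip_force: 72.6
```

Call:
servo_tool(steps=[0,0,0,0,0,0,0,0])

```text
time_s: 16.42
tool_pos: [0.5341, -0.0449, 0.156]
eef_rot: [-3.141, 0.003, -3.043]
force: [-6.6, 2.3, 12.1]
width: 0.659
grip_force: 72.8
```

Call:
servo_tool(steps=[1,0,3,0,1,0,3.5,0,5,0,4.5,0,9.5,0,7,0,9.5,-0.5,8,0,7.5,-0.5,12,0,6,-0.5,15.5,0,6,-0.5,15.5,0])

```text
time_s: 17.42
tool_pos: [0.5285, -0.0459, 0.1369]
eef_rot: [-3.141, 0.0, -3.044]
force: [1.6, -1.3, -3.0]
width: 0.662
grip_force: 72.9
```

Run:
```python
from h import *
im,i=snap("wrist","pics/w8.png"); s=robot.get_state(); print(s["time_s"],s["tool_pos"],s["eef_rot"],s["force"],s["moment"])
# compare with steel's: yellow/brass extents
h=cv2.cvtColor(np.ascontiguousarray(im),cv2.COLOR_RGB2HSV)
for n,(a,b) in dict(all=((15,110,50),(35,255,255))).items():
    m=cv2.inRange(h,a,b)
    c=m[:,300:352]; print([ (r) for r in range(100,345) if c[r].mean()>60][::6])
for r in range(180,345,4): print(r,im[r,326].tolist(),end=";")
st=cv2.imread("pics/w6.png");
```

```text
17.475 [ 0.5283883  -0.04590157  0.13698011] [-3.14139881e+00  1.11944419e-04 -3.04401887e+00] [ 2.48203827 -1.10006869 -2.74185573] [-0.44700359 -0.9483307  -0.05766454]
[191, 197, 203, 209, 215, 221, 227, 233, 292, 298, 304, 310, 316, 322, 328, 334, 340]
180 [38, 72, 52];184 [40, 77, 53];188 [40, 73, 55];192 [144, 111, 0];196 [143, 108, 0];200 [146, 112, 0];204 [138, 99, 34];208 [141, 102, 32];212 [145, 104, 31];216 [152, 113, 30];220 [153, 112, 37];224 [140, 101, 31];228 [114, 100, 76];232 [121, 116, 107];236 [98, 93, 83];240 [52, 52, 50];244 [54, 50, 52];248 [49, 48, 50];252 [55, 57, 55];256 [55, 56, 55];260 [48, 47, 47];264 [52, 51, 51];268 [53, 55, 53];272 [55, 50, 52];276 [56, 56, 59];280 [52, 52, 50];284 [83, 79, 71];288 [114, 109, 99];292 [117, 114, 103];296 [96, 69, 19];300 [97, 67, 21];304 [142, 104, 40];308 [144, 106, 33];312 [148, 108, 39];316 [153, 111, 37];320 [147, 109, 33];324 [150, 111, 30];328 [162, 124, 0];332 [123, 96, 0];336 [109, 85, 0];340 [109, 86, 0];344 [63, 67, 34];
```

Call:
servo_tool(steps=[-1.7,0,-0.8,0,-1.7,0,-0.8,0])

```text
time_s: 17.73
tool_pos: [0.5294, -0.0454, 0.1377]
eef_rot: [3.141, -0.001, -3.044]
force: [-0.1, 0.8, -3.4]
width: 0.662
grip_force: 72.8
```

Call:
servo_tool(steps=[0,0,0,0,0,0,0,0,0,0,0,0,0,0,0,0,0,0,-40,0,0,0,-90,0,0,0,-90,0,0,0,-90,0], fingers=0.8)

```text
time_s: 18.73
tool_pos: [0.5297, -0.0454, 0.2277]
eef_rot: [3.141, -0.0, -3.044]
force: [-0.2, -0.3, -1.2]
width: 0.9
grip_force: 0.0
```

```bash
python3 - <<'E'
from h import *
im,i=snap("wrist","pics/w9.png"); s=robot.get_state(); print(s["time_s"],s["tool_pos"])
E
python3 chk.py pics/w9.png 52 78 102
```

```text
18.775 [ 0.52937564 -0.04551245  0.22694703]
top at 52.0 hole u [304.7 212.2] [343.4 212. ] outer 291.8 356.3
top at 78.0 hole u [302.7 207.6] [345.  207.3] outer 288.6 359.2
top at 102.0 hole u [300.4 202.5] [346.9 202.2] outer 284.9 362.4
212 row: [(264, 209, 195, 180), (267, 214, 197, 186), (270, 186, 172, 161), (273, 66, 136, 97), (276, 110, 83, 0), (279, 115, 88, 0), (282, 144, 110, 0), (285, 142, 108, 0), (288, 102, 120, 103), (291, 104, 103, 97), (294, 130, 98, 35), (297, 127, 91, 28), (300, 129, 93, 24), (303, 127, 92, 27), (306, 82, 69, 50), (309, 56, 52, 52), (312, 43, 43, 40), (315, 50, 47, 49), (318, 50, 48, 48), (321, 46, 44, 47), (324, 46, 46, 46), (327, 47, 47, 45), (330, 43, 39, 44), (333, 50, 51, 51), (336, 44, 46, 45), (339, 50, 46, 47), (342, 85, 62, 29), (345, 123, 92, 26), (348, 127, 94, 34), (351, 125, 91, 24), (354, 127, 89, 18), (357, 92, 96, 90), (360, 91, 109, 99), (363, 144, 109, 0), (366, 123, 93, 0), (369, 115, 87, 0), (372, 91, 111, 61), (375, 66, 127, 90), (378, 175, 167, 153), (381, 206, 190, 178), (384, 212, 197, 182)]
```

Call:
servo_tool(steps=[-5,62,0,0,-10,124,0,0,-15,186,0,0,-20,248,0,0,-25,310,0,0,-30,372,0,0,-34,434,0,0,-34,434,20,0], fingers=0.75)

```text
time_s: 19.77
tool_pos: [0.5202, 0.3932, 0.2055]
eef_rot: [-3.14, -0.002, -3.04]
force: [-0.7, 0.1, -2.2]
width: 0.874
grip_force: 0.0
```

Call:
servo_tool(steps=[0,0,50,0,0,0,100,0,0,0,121,0,0,0,121,0])

```text
time_s: 20.27
tool_pos: [0.5209, 0.3884, 0.0856]
eef_rot: [-3.139, -0.002, -3.044]
force: [-0.1, -0.6, 0.7]
width: 0.878
grip_force: 0.0
```

```bash
python3 -c "
from ring import *; fit('black'); print(robot.get_state()['joints'])"
```

```text
[ 255  134  138  126 9073] [330.17678827 207.14813182] 20.275 [0.520864   0.38840999 0.08561442] [-3.13901316e+00 -2.11181129e-03 -3.04418713e+00]
ring [0.5148736  0.40063615] 19.414867773743858
[ 9.48155957e-01  2.06234790e-01 -1.05853447e-02  9.08316522e-04
 -1.35356969e+00 -2.42150885e+00]
```

View pics/hov_black.png

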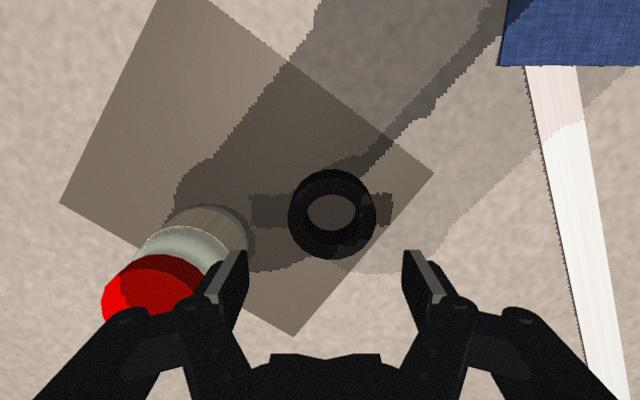

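Run:
```python
from h import *
i=robot.camera_info("wrist"); t=np.linspace(0,6.28,120)
for X in ([.5201,.3888],[.519,.393],[.5205,.391]):
    e=np.array([proj(i,[X[0]+.03*np.cos(a),X[1]+.03*np.sin(a),z]) for a in t for z in(.003,.029)]); print(X,e.min(0),e.max(0))
print(proj(i,[.5554,.3022,.088]), robot.get_state()["tool_pos"])
```

```text
[0.5201, 0.3888] [279.3070803  162.98138085] [369.40322943 255.60054889]
[0.519, 0.393] [285.71499653 162.03826996] [375.90523379 254.72494069]
[0.5205, 0.391] [282.58150764 163.81990801] [372.59166119 256.38030872]
[149.82716682 307.19587891] [0.52176617 0.38933275 0.08808004]
```

Call:
servo_tool(steps=[0,0,0,0,0,0,0,0,0,0,0,0])

```text
time_s: 20.7
tool_pos: [0.5214, 0.39, 0.0881]
eef_rot: [3.14, 0.001, -3.044]
force: [0.3, 0.3, 0.1]
width: 0.873
grip_force: 0.0
```

```bash
sed -i 's/im.max(2)<70/im.max(2)<48/' ring.py; python3 -c "
from ring import *; fit('black'); print(robot.get_state()['tool_pos'])"
```

```text
[ 285  167   88   90 4885] [328.6073695  212.39836233] 20.7 [0.52142824 0.38995264 0.08811213] [ 3.14042974e+00  9.20779121e-04 -3.04373874e+00]
ring [0.52117168 0.39274942] 1.1975937987137535
[0.52136469 0.38985349 0.08779175]
```

Call:
servo_tool(steps=[0.5,3,30,0,0.5,3,56,0,0.5,3,62.5,0,0.5,3,62.5,0,0.5,3,62.5,0])

```text
time_s: 21.38
tool_pos: [0.5211, 0.3931, 0.0263]
eef_rot: [3.14, 0.002, -3.044]
force: [-0.7, 0.1, -0.1]
width: 0.875
grip_force: 0.0
```

Call:
servo_tool(steps=[0,0,0,0,0,0,0,0,0,0,0,0,0,0,0,0,0,0,0,0], fingers=-1)

```text
time_s: 22.0
tool_pos: [0.5213, 0.3933, 0.0269]
eef_rot: [3.14, 0.003, -3.043]
force: [-1.1, 0.5, 5.4]
width: 0.664
grip_force: 63.9
```

Call:
servo_tool(steps=[0,0,-30,0,0,0,-80,0,0,0,-135,0,0,0,-175,0,0,0,-175,0])

```text
time_s: 22.62
tool_pos: [0.5217, 0.3935, 0.2049]
eef_rot: [3.136, 0.006, -3.044]
force: [-0.9, 0.6, -1.8]
width: 0.663
grip_force: 64.0
```

Call:
servo_tool(steps=[3,-62,0,0,6,-124,0,0,9,-186,0,0,13,-248,0,0,16,-310,0,0,20,-372,0,0,23,-438,0,0,23,-438,10,0])

```text
time_s: 23.62
tool_pos: [0.54, -0.0491, 0.1893]
eef_rot: [-3.141, 0.0, -3.049]
force: [-0.2, 0.5, -0.9]
width: 0.663
grip_force: 64.0
```

Call:
servo_tool(steps=[0,0,8,0,0,0,8,0,0,0,8,0])

```text
time_s: 24.0
tool_pos: [0.5404, -0.0445, 0.1817]
eef_rot: [-3.142, -0.0, -3.042]
force: [-0.2, -0.2, -0.0]
width: 0.663
grip_force: 64.0
```

Call:
servo_tool(steps=[-1,-1,6,0,-1,-1,10.5,0,1,-1,13,0,3,-1,16,0,5,-1,18.5,0,6.5,-1,21.5,0,8,-1,25,0,8.5,-1,28.5,0])

```text
time_s: 25.0
tool_pos: [0.5322, -0.0475, 0.1562]
eef_rot: [-3.141, 0.003, -3.043]
force: [-6.9, 1.2, 13.0]
width: 0.668
grip_force: 72.6
```

Call:
servo_tool(steps=[1,0,3,0,1,0,3.5,0,1,0,3.5,0])

```text
time_s: 25.38
tool_pos: [0.5313, -0.0478, 0.153]
eef_rot: [-3.141, 0.004, -3.043]
force: [-5.6, 2.4, 13.3]
width: 0.665
grip_force: 75.1
```

Call:
servo_tool(steps=[3.5,0.5,1,0,9,1.5,3.5,0,9,1.5,4,0,7.5,1.5,7,0,6,1.5,10,0,6,1.5,10,0])

```text
time_s: 26.12
tool_pos: [0.525, -0.0467, 0.1393]
eef_rot: [-3.141, -0.001, -3.044]
force: [0.3, -0.6, 0.2]
width: 0.661
grip_force: 73.6
```

Run:
```python
from h import *
im,i=snap("wrist","pics/w10.png"); s=robot.get_state(); print(s["time_s"],s["tool_pos"],s["eef_rot"],s["force"],s["moment"])
for r in range(176,345,4): print(r,im[r,326].tolist(),end=";")
```

```text
26.175 [ 0.52488231 -0.04668683  0.13933169] [-3.14148637e+00 -5.40541570e-04 -3.04390813e+00] [ 0.35268652 -0.58952241 -0.8108359 ] [-0.06589517 -0.08281118  0.07002812]
176 [46, 77, 55];180 [39, 77, 52];184 [41, 80, 58];188 [41, 81, 57];192 [47, 79, 58];196 [149, 115, 0];200 [158, 121, 0];204 [164, 132, 15];208 [26, 23, 27];212 [22, 22, 23];216 [32, 31, 32];220 [28, 21, 29];224 [27, 22, 30];228 [20, 12, 18];232 [165, 118, 40];236 [130, 93, 30];240 [104, 100, 95];244 [54, 55, 55];248 [57, 57, 57];252 [58, 56, 57];256 [59, 58, 59];260 [62, 58, 61];264 [55, 54, 54];268 [59, 58, 58];272 [57, 57, 58];276 [61, 61, 64];280 [61, 62, 62];284 [53, 56, 58];288 [103, 81, 33];292 [150, 110, 31];296 [87, 62, 25];300 [5, 7, 16];304 [13, 22, 17];308 [30, 28, 26];312 [34, 31, 32];316 [32, 24, 29];320 [28, 32, 30];324 [29, 30, 32];328 [28, 22, 25];332 [255, 233, 0];336 [121, 94, 0];340 [121, 95, 0];344 [118, 92, 0];
```

Call:
servo_tool(steps=[-2,0.3,0,0,-3.5,0.3,1.5,0,-3.5,0.3,1.5,0])

```text
time_s: 26.55
tool_pos: [0.5282, -0.0459, 0.1377]
eef_rot: [3.141, -0.001, -3.044]
force: [0.8, -0.3, 0.1]
width: 0.663
grip_force: 73.5
```

Call:
servo_tool(steps=[0,0,0,0,0,0,0,0,0,0,0,0,0,0,0,0,0,0,-40,0,0,0,-90,0,0,0,-90,0,0,0,-90,0], fingers=0.8)

```text
time_s: 27.55
tool_pos: [0.5282, -0.0458, 0.2277]
eef_rot: [3.141, -0.0, -3.044]
force: [0.2, 1.1, -0.7]
width: 0.899
grip_force: 0.0
```

```bash
python3 - <<'E'
from h import *
im,i=snap("wrist","pics/w11.png"); s=robot.get_state(); print(s["time_s"],s["tool_pos"])
im,i=snap("top","pics/top1.png")
a=cv2.imread("pics/top0.png")[:,:,::-1].astype(int); d=np.abs(a-im).max(2)
for n,(u,v) in dict(glue=(207,187),tumb=(411,181)).items(): print(n,(d[v-12:v+12,u-12:u+12]>60).sum())
E
python3 chk.py pics/w11.png 78 102
```

```text
27.6 [ 0.52791406 -0.04583815  0.22691577]
glue 173
tumb 0
top at 78.0 hole u [303.  209.6] [345.4 209.3] outer 288.9 359.5
top at 102.0 hole u [300.8 204.7] [347.2 204.3] outer 285.3 362.7
209 row: [(264, 194, 180, 168), (267, 200, 185, 172), (270, 185, 172, 159), (273, 47, 94, 68), (276, 121, 91, 0), (279, 120, 89, 0), (282, 144, 114, 0), (285, 149, 113, 0), (288, 113, 133, 110), (291, 13, 12, 19), (294, 19, 17, 16), (297, 14, 17, 17), (300, 18, 14, 23), (303, 15, 7, 7), (306, 90, 64, 15), (309, 83, 80, 74), (312, 51, 48, 49), (315, 45, 46, 46), (318, 51, 50, 49), (321, 46, 45, 45), (324, 45, 46, 46), (327, 48, 46, 49), (330, 45, 46, 46), (333, 50, 51, 49), (336, 49, 49, 51), (339, 77, 74, 68), (342, 102, 74, 25), (345, 21, 15, 21), (348, 20, 19, 23), (351, 22, 21, 23), (354, 13, 11, 8), (357, 20, 17, 19), (360, 94, 113, 100), (363, 145, 109, 0), (366, 131, 103, 7), (369, 118, 89, 0), (372, 101, 102, 32), (375, 65, 130, 94), (378, 168, 161, 144), (381, 189, 176, 162), (384, 187, 175, 164)]
```

Run:
```python
from h import *
for f in("top0","top1"):
    h=cv2.cvtColor(cv2.imread(f"pics/{f}.png"),cv2.COLOR_BGR2HSV)
    m=cv2.inRange(h,(0,150,40),(6,255,255))|cv2.inRange(h,(174,150,40),(180,255,255)); m[:,:190]=0;m[:,230:]=0;m[:160]=0;m[210:]=0
    print(f,np.argwhere(m).mean(0),m.sum()/255)
i=robot.camera_info("wrist"); im=cv2.imread("pics/w11.png")[:,:,::-1]
m0=np.array([.5335,-.046,.1281]); zt=np.array([-.4973,-.0525,.866]); xt=np.array([.861,.091,.5]); c=m0-zt*.018
print([proj(i,c+xt*a).round(1) for a in(-.03,-.018,.018,.03)])
print([(r,*im[r,324].tolist()) for r in range(150,262,3)])
```

```text
top0 [185.82332155 206.77385159] 283.0
top1 [182.51572327 205.66037736] 159.0
[array([324. , 175.4]), array([324.1, 188.8]), array([324.3, 230.6]), array([324.4, 245.1])]
[(150, 49, 61, 50), (153, 38, 70, 50), (156, 31, 66, 47), (159, 178, 136, 0), (162, 137, 105, 0), (165, 136, 105, 0), (168, 143, 111, 0), (171, 145, 148, 135), (174, 24, 23, 22), (177, 20, 16, 23), (180, 20, 15, 20), (183, 19, 21, 20), (186, 20, 16, 17), (189, 15, 14, 15), (192, 102, 77, 24), (195, 110, 80, 26), (198, 96, 91, 80), (201, 92, 88, 78), (204, 46, 45, 43), (207, 43, 47, 42), (210, 47, 50, 46), (213, 45, 47, 43), (216, 46, 46, 48), (219, 47, 53, 49), (222, 46, 47, 43), (225, 48, 47, 48), (228, 24, 20, 19), (231, 19, 19, 19), (234, 18, 17, 22), (237, 22, 21, 22), (240, 25, 23, 24), (243, 99, 70, 23), (246, 154, 120, 0), (249, 163, 128, 0), (252, 104, 80, 0), (255, 53, 58, 34), (258, 33, 56, 42), (261, 21, 52, 36)]
```

Run:
```python
from h import *
snap("scene","pics/scene1.png")
for f in("scene0","w7b","scene1"):
    h=cv2.cvtColor(cv2.imread(f"pics/{f}.png"),cv2.COLOR_BGR2HSV)
    m=cv2.inRange(h,(0,150,40),(6,255,255))|cv2.inRange(h,(174,150,40),(180,255,255)); m[:,:380]=0;m[:,435:]=0;m[:100]=0;m[170:]=0
    p=np.argwhere(m); print(f,p.min(0),p.max(0),p.mean(0),len(p))
```

```text
scene0 [124 399] [138 418] [131.3982684  408.22943723] 231
w7b [124 399] [138 418] [131.36909871 408.28755365] 233
scene1 [124 399] [138 418] [131.48245614 408.24122807] 228
```

The glue pot has not moved: its red cap sits on the same pixels in the scene picture as at the start. The fall in cap area in the top view was the arm covering part of it. Handing in.

```bash
python3 -c "
from plant import robot; print(robot.job_done())"
```

```text
the job is handed in; nothing more can be done
None
```

The steel, brass and black rings are seated square in the tube in that order. By image comparison the glue pot and tumbler did not move; I did not re-measure the thread cone, but nothing touched it that I could see. I handed the job in at about 28 s, and no verdict was shown.

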